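Pass a flat carton through the parcel gauge

ROBOT

A 6-joint arm with a two-finger parallel gripper is mounted at the origin on the work surface. World frame = base frame: x ahead of the robot, y to its left, z up, the work surface at z = 0. Lengths are in m, angles in rad, forces in N, time in s.
With the tool pointing down it reaches from about 0.35 to 0.975 m from the base axis. Payload 4.9 kg.
Tool frame: the origin (TCP) lies at the very end of the fingers, on their centre line; the grasp point (between the pads) lies 19 mm behind it; x points along the fingers, z is the direction in which the jaws open and shut, and the axes are right-handed (so a half turn about x gives the same grasp; the last joint's range is limited). The gripper opens to 85 mm and grips with 20 to 120 N. Pads are 22 mm wide; open, the fingers measure 114 mm over their backs; the gripper's body (76 mm by 85 mm) begins 54 mm behind the grasp point. The pads swing forward as they close: fully open they stand 13 mm farther back than shut.
Start: joints at [1.035, 0.053, 1.613, -0, 1.476, -0.119], TCP at [0.253, 0.571, 0.231] pointing down, gripper open.
Joint ranges: [-3.01, 3.01], [-1.01, 2.22], [0.06, 2.58], [-1.02, 4.17], [0.09, 2.62], [-3.14, 3.14]. Speed limits (rad/s): [2.57, 2.57, 3.14, 3.14, 3.14, 3.14].

INTERFACE

Orientations are given as a unit quaternion [w, x, y, z].
In Python, from plant import manip, vision, job gives the robot as it stands.
- The arm moves only by the tool servo_tool, never from a script. Its arguments are lists of equal length, an entry for each row: "twist": the turn, a rotation vector about the world's x, y, z in rad, a list of three; "xyz": the shift along the world's x, y, z in cm, a list of three; "fingers": the opening, from 0 (shut) to 1 (fully open). In form: {"twist": [[wx, wy, wz], ...], "xyz": [[x, y, z], ...], "fingers": [fingers, ...]}. A call has 1 to 8 rows; each row shifts and turns the commanded pose from where the row before left it; what a row does not reach is not made up. A row lasts 1/8 s, in which the tool goes at most 62.5 mm and 10.7 degrees, less where a joint would pass 70% of its speed; a pose out of reach is approached as far as the arm can. A call with a gripper value outside its range is refused whole. The fingers move at their own pace and stop on an object; the grip force is fixed at half the most. Time passes only in rows, so rows that do not move let the fingers close. It gives the time, the measured TCP pose, the force and the opening at its end, in the units of the state.
- manip.state(): the state, without advancing time (a new reading comes with each control period).
- vision.grab_frame(name): name is "side" or "top" or "wrist"; returns the picture (420x560x3 uint8, red, green, blue); there is no depth.
- vision.get_calibration(name): a dict with "camera_matrix" (3x3 intrinsics, pixels), "origin" and "orientation" of the camera in the world; the wrist camera has in their place "mount" (4x4, takes a point from camera to tool coordinates, whose origin is the TCP and whose axes are the tool frame's). Camera axes: x right, y up, looking along -z (the intrinsics and any distortion apply to the point x, -y, -z); pixel columns grow to the right and rows downward; lengths in m; the calibration is good to about 2 mm. A picture is of the moment at which its call begins: read the wrist's pose just before it. get_calibration takes no time and is no camera call.
- job.job_done(): hands the job in, once; it reports no verdict.
Trained networks look in the newest picture that a camera, given by its name, has taken for a name from the list of things; names that differ only in an ending like _2 or _b are one class to them, and where a whole thing is asked for, a point or a joint stands for the part that bears it (a point fixed in the world has none). Each returns a list of dicts, best first, with "score" (0 to 1); they miss things now and then, are a little off and sometimes report something else, mostly with a low value. They report only what shows in the picture. A call takes as long as a camera call.
- vision.spot_in(camera, label): "extent" ([centre column, centre row, width, height] in pixels, round what is visible of it).
The state is a dict: "time": time; "joint_pos": joint angles; "joint_vel": joint speeds; "joint_efforts": joint torques, N m; "tool_pos": TCP position; "tool_rot": TCP orientation; "contact_force": force on the tool from outside, world axes, zero at the start; "ft_torque": the same for the moment, N m; "gripper_width": opening from 0.0 (shut) to 1.0 (fully open).
Only numpy, scipy, OpenCV 4.12 (cv2) and the standard library are available. Lean on these libraries where they do the work, as an engineer would, in place of code of your own. Each camera call takes 0.05 s, during which the arm holds its last target.

TASK

Check that the flat brown carton fits the parcel gauge: push it along the bench lengthwise through the narrow gap between the two fixed steel posts, until it is fully through and rests squarely against the plywood stop board behind them. Just push it with the fingertips or the outside of the fingers, without lifting or tipping it, and leave everything else on the bench where it is.

Things in the scene. Friction and masses are not known exactly. Their poses are not given: they have to be found in the camera images.
- parcel: The flat brown carton to push: 100 mm long (its x), 66 mm wide (its y), 40 mm high, 0.2 to 0.45 kg, closed, a strip of paper tape along its top. Origin at the centre of its underside, z up. It slides on the bench and turns when pushed off centre. It starts with its centre 120 to 170 mm before the gap, turned, and up to 40 mm to the side.
- gauge: The parcel gauge, fixed: two round steel posts 24 mm in diameter, 50 mm high, with axes at y = +48 and -48 mm (clear gap 72 mm), and a stop board beyond. Origin on the bench midway between the posts; x points through the gap to the board, z up. A foot 30 x 30 mm, 5 mm high, runs outward from each post. White tape lines on the bench do not obstruct.
- stop (a point): Foot of the near face of the plywood stop board, at its middle, on the bench: x = 122 mm, y = 0 in the gauge's frame. The board is fixed, 110 mm wide, 14 mm thick, 45 mm high, square to the lane. A carton lengthwise against it has its centre 50 mm before this point and its rear face 10 mm past the backs of the posts.
- tape_roll: Bystander, loose: roll of brown parcel tape lying flat, 96 mm across, 48 mm high. Origin at the centre of its underside. Leave it alone.
- stapler: Bystander, loose: grey and black desk stapler, 130 mm long, 34 mm wide, 55 mm high. Origin at the centre of its underside. Leave it alone.
- mug: Bystander, loose: white mug with a handle, 80 mm across, 90 mm high. Origin at the centre of its underside. Leave it alone.
- tall_carton: Bystander, loose: brown carton standing tall, 62 x 62 mm and 105 mm high: not the one to push. Origin at the centre of its underside. Leave it alone.
- marker: Bystander, loose: white marker pen with a black cap lying down, 135 mm long, 17 mm thick. Origin at the centre of its underside. Leave it alone.
- bottle: Bystander, loose: white plastic bottle, 60 mm across, 150 mm high. Origin at the centre of its underside. Leave it alone.
- tin: Bystander, loose: round metal can, 68 mm across, 75 mm high. Origin at the centre of its underside. Leave it alone.

How it is judged:
By the outcome, as a careful person would: the job done as asked, in the order asked, and still so for the second after the job is handed in, with the robot touching nothing.
It also fails if it takes over 64 s, if anything falls off the work surface, if the arm or the gripper's body presses on something with over 40 N, if the wrist force passes 120 N, or if a joint passes its speed limit or range.

## Working session

There is one attempt and no reset: what is moved stays moved. The work goes in short steps, Python scripts to look and compute and a tool call to move; the robot and the scene stay as the last step left them, time stands still between calls to the robot, and variables do not carry over. Pictures are saved under pics/ and viewed, and the job is handed in when it is done.

Besides the shell and the picture viewer there is one more tool, called by a JSON object that holds its "op" and its "data", one argument or row to a line. servo_tool: Moves the arm, as the interface text tells. Its arguments: {"type":"object","properties":{"twist":{"type":"array","items":{"type":"array","items":{"type":"number"}}},"xyz":{"type":"array","items":{"type":"array","items":{"type":"number"}}},"fingers":{"type":"array","items":{"type":"number"}}},"required":["twist","xyz","fingers"]}

```bash
mkdir -p pics; ls
python3 - <<'E'
from plant import manip, vision, job
import cv2
for n in ("top","side"):
    im=vision.grab_frame(n); cv2.imwrite(f"pics/{n}0.png",im[:,:,::-1])
    c=vision.get_calibration(n); print(n,c)
    for l in ("parcel","gauge"):
        print(l,vision.spot_in(n,l)[:3])
s=manip.state(); print(s)
print(vision.get_calibration("wrist"))
E
```

```text
pics
top {'camera_matrix': array([[415.36946979,   0.        , 279.61020066],
       [  0.        , 415.36946979, 216.685838  ],
       [  0.        ,   0.        ,   1.        ]]), 'origin': array([5.09406762e-01, 1.21527703e-04, 1.07336217e+00]), 'orientation': array([ 0.71632599,  0.03098809, -0.03086165, -0.69639383])}
parcel [{'extent': [306.8, 231.3, 40.8, 28.7], 'score': 0.91}, {'extent': [215.9, 227.9, 78.8, 60.0], 'score': 0.71}]
gauge []
side {'camera_matrix': array([[536.42247362,   0.        , 291.17432456],
       [  0.        , 536.42247362, 221.02685754],
       [  0.        ,   0.        ,   1.        ]]), 'origin': array([ 0.29708267, -1.10467301,  0.68143924]), 'orientation': array([ 0.85288811,  0.5039554 , -0.05827165, -0.1233501 ])}
parcel [{'extent': [289.2, 248.9, 38.2, 39.7], 'score': 0.96}]
gauge [{'extent': [272.9, 204.2, 57.7, 45.0], 'score': 0.95}]
{'time': 0.3, 'joint_pos': array([ 1.03500074e+00,  5.29503653e-02,  1.61331820e+00,  2.82433062e-05,
        1.47602350e+00, -1.18982801e-01]), 'joint_vel': array([ 5.20412292e-04, -1.56345467e-03, -6.08847635e
[... 316 characters left out ...]
0.38562918]), 'contact_force': array([-0.55812648, -0.3720246 , -0.82279052]), 'ft_torque': array([-0.00179862,  0.04283406,  0.01448071]), 'gripper_width': 0.9997261757553545}
{'camera_matrix': array([[350.67305096,   0.        , 280.79809578],
       [  0.        , 350.67305096, 210.82406286],
       [  0.        ,   0.        ,   1.        ]]), 'mount': array([[ 8.21708224e-04,  3.16320733e-01, -9.48651948e-01,
        -1.41600050e-01],
       [ 3.62653859e-04,  9.48652112e-01,  3.16321102e-01,
         7.99439997e-02],
       [ 9.99999597e-01, -6.03955941e-04,  6.64800307e-04,
        -2.59707721e-04],
       [ 0.00000000e+00,  0.00000000e+00,  0.00000000e+00,
         1.00000000e+00]])}
```

View pics/top0.png

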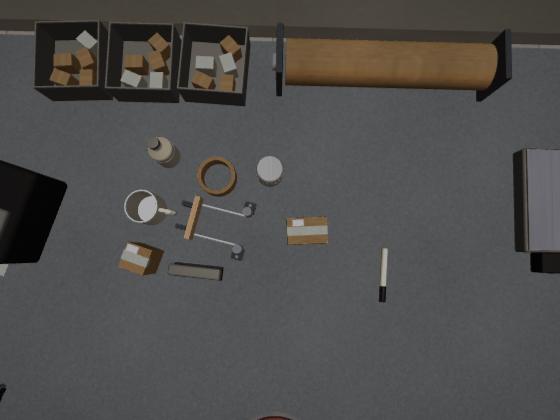

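View pics/side0.png

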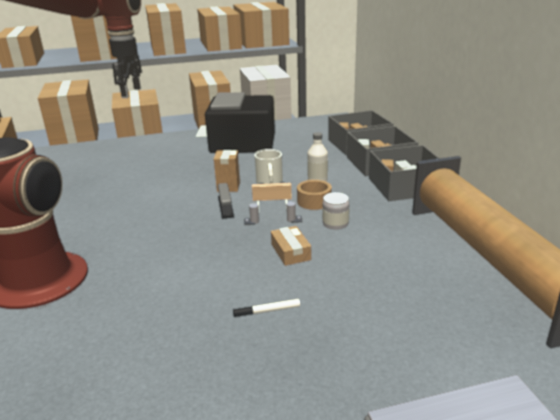

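```bash
cat > h.py <<'E'
import numpy as np, cv2
from scipy.spatial.transform import Rotation as R
from plant import manip, vision, job
def q2R(q): return R.from_quat([q[1],q[2],q[3],q[0]]).as_matrix()
def cam(n,st=None):
    c=vision.get_calibration(n); K=c["camera_matrix"]
    if n=="wrist":
        M=np.array(c["mount"]); T=np.eye(4); T[:3,:3]=q2R(st["tool_rot"]); T[:3,3]=st["tool_pos"]; W=T@M
        return K,W[:3,:3],W[:3,3]
    return K,q2R(c["orientation"]),c["origin"]
def ray(n,uv,z,st=None):
    K,Rm,o=cam(n,st); uv=np.atleast_2d(np.array(uv,float)); out=[]
    for u,v in uv:
        d=Rm@np.array([(u-K[0,2])/K[0,0],-(v-K[1,2])/K[1,1],-1]); out.append(o+d*(z-o[2])/d[2])
    return np.array(out)
def proj(n,P,st=None):
    K,Rm,o=cam(n,st); p=(np.atleast_2d(P)-o)@Rm
    return np.c_[K[0,2]+K[0,0]*p[:,0]/-p[:,2],K[1,2]+K[1,1]*-p[:,1]/-p[:,2]]
E
python3 - <<'E'
import cv2
im=cv2.imread("pics/top0.png")[160:300,110:350]
im=cv2.convertScaleAbs(im,alpha=1.8)
cv2.imwrite("pics/top0z.png",cv2.resize(im[20:120,50:],None,fx=4,fy=4,interpolation=cv2.INTER_CUBIC))
E
```

```text
(no output)
```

View pics/top0z.png

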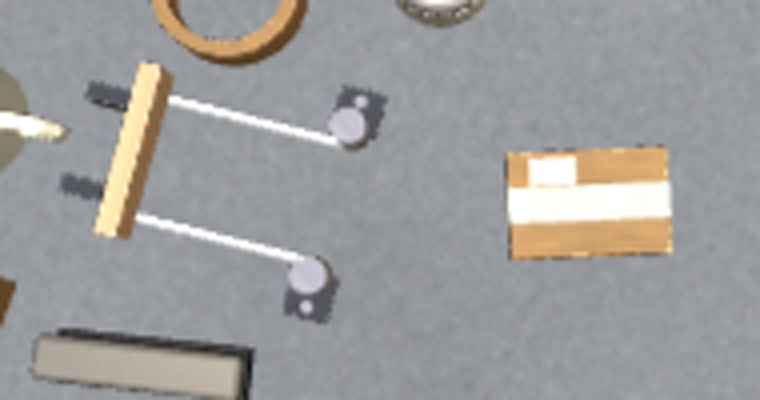

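Run:
```python
from h import *
f=lambda L:[(160+(x+.5)/4-.5,180+(y+.5)/4-.5) for x,y in L]
posts=ray("top",f([(348,125),(309,275)]),.05)[:,:2]
board=ray("top",f([(171,75),(131,238)]),.045)[:,:2]
par=ray("top",f([(507,153),(667,146),(672,251),(512,259)]),.04)[:,:2]
print(posts,np.linalg.norm(posts[0]-posts[1]));print(board,np.linalg.norm(board[0]-board[1]));print(par)
g=posts.mean(0); ax=posts[0]-posts[1]; th=np.arctan2(ax[1],ax[0])  # +y or -y of gauge?
x=board.mean(0)-g; print("g",g,"x dir",np.degrees(np.arctan2(x[1],x[0])),np.linalg.norm(x),"perp",np.degrees(th)+90, "board", np.degrees(np.arctan2(*(board[0]-board[1])[::-1]))+90)
c=par.mean(0); e=(par[0]+par[3]-par[1]-par[2])/2
yaw=np.arctan2(e[1],e[0]);print("parcel",c,np.degrees(yaw),np.linalg.norm(e),np.linalg.norm(par[0]-par[3]))
a=np.radians(np.degrees(th)+90); Rg=np.array([[np.cos(a),np.sin(a)],[-np.sin(a),np.cos(a)]])
print("parcel in gauge",Rg@(c-g),np.degrees(yaw-a))
```

```text
[[0.61129456 0.08361809]
 [0.51808649 0.10430739]] 0.09547665798367283
[[0.63999189 0.19545166]
 [0.53782398 0.21565757]] 0.10414682032393795
[[ 0.59754029 -0.0153818 ]
 [ 0.60474917 -0.11514481]
 [ 0.53937644 -0.11944932]
 [ 0.53161862 -0.02025022]]
g [0.56469052 0.09396274] x dir 77.75566833184762 0.11418944191667912 perp 77.48501918895239 board 78.81288571035071
parcel [ 0.56832113 -0.06755654] 94.30190835809107 0.09976211909202086 0.06610119996069765
parcel in gauge [-0.15689475 -0.03854474] 16.816889169138676
```

Run:
```python
from h import *
s=manip.state(); print(q2R(s["tool_rot"]).round(3))
print("tin",ray("top",[(269.5,163)],.075)); print("roll",ray("top",[(216.5,176)],.048)); print("marker",ray("top",[(384,249),(382,300)],.01))
for l in ["tin","tape_roll","parcel","stapler"]:
    print(l,[(d['extent'],d['score']) for d in vision.spot_in("top",l)[:2]])
```

```text
[[-0.    -0.914  0.405]
 [-0.001  0.405  0.914]
 [-1.     0.    -0.001]]
tin [[0.72774025 0.02990338 0.075     ]]
roll [[0.6969117  0.16210526 0.048     ]]
marker [[ 0.52741906 -0.26711868  0.01      ]
 [ 0.39879961 -0.26286476  0.01      ]]
tin [([271.4, 171.8, 31.5, 30.6], 0.86), ([143.2, 260.2, 45.5, 32.2], 0.6)]
tape_roll [([216.6, 176.2, 43.4, 36.6], 0.84), ([142.2, 259.6, 47.3, 35.9], 0.43)]
parcel [([306.8, 231.3, 40.8, 28.7], 0.91), ([215.9, 227.9, 78.8, 60.0], 0.71)]
stapler [([197.5, 270.9, 54.4, 20.5], 0.67)]
```

{"op": "servo_tool", "data": {
  "twist": [
    [0, 0, 0.02],
    [0, 0, 0.02],
    [0, 0, 0.02],
    [0, 0, 0.02],
    [0, 0, 0.02],
    [0, 0, 0.02],
    [0, 0, 0.02],
    [0, 0, 0.02]
  ],
  "xyz": [
    [2.3, -4.6, 0],
    [2.3, -4.6, 0],
    [2.3, -4.6, 0],
    [2.3, -4.6, 0],
    [2.3, -4.6, 0],
    [2.3, -4.6, 0],
    [2.3, -4.6, 0],
    [2.3, -4.6, 0]
  ],
  "fingers": [1, 1, 1, 1, 1, 1, 1, 1]
}}

```text
time: 1.5
tool_pos: [0.4376, 0.202, 0.2317]
tool_rot: [0.56, -0.432, 0.559, 0.432]
contact_force: [0.5, -0.5, -0.4]
gripper_width: 1.0
```

{"op": "servo_tool", "data": {
  "twist": [
    [0, 0, 0.02],
    [0, 0, 0.02],
    [0, 0, 0],
    [0, 0, 0],
    [0, 0, 0],
    [0, 0, 0]
  ],
  "xyz": [
    [2.3, -4.6, 0],
    [2.3, -4.6, 0],
    [2.3, -4.6, 0],
    [2.3, -4.6, 0],
    [0, 0, 0],
    [0, 0, 0]
  ],
  "fingers": [1, 1, 1, 1, 1, 1]
}}

```text
time: 2.25
tool_pos: [0.5288, 0.0198, 0.2312]
tool_rot: [0.551, -0.443, 0.551, 0.443]
contact_force: [1.1, -0.4, 0.3]
gripper_width: 0.999
```

Run:
```python
from h import *
s=manip.state(); im=vision.grab_frame("wrist")
cv2.imwrite("pics/w1.png",cv2.convertScaleAbs(im[:,:,::-1],alpha=1.0))
print(s["time"],s["tool_pos"],q2R(s["tool_rot"]).round(3),s["joint_pos"].round(2))
np.save("s1.npy",s,allow_pickle=True)
```

```text
2.25 [0.52877676 0.01976157 0.23119769] [[-0.    -0.977  0.215]
 [ 0.001  0.215  0.977]
 [-1.     0.001  0.   ]] [-0.1  -0.18  1.83  0.    1.49 -1.46]
```

View pics/w1.png

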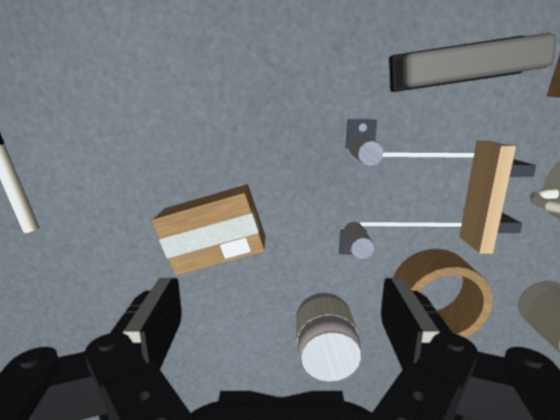

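Run:
```python
import cv2
im=cv2.imread("pics/w1.png"); im=cv2.convertScaleAbs(im,alpha=1.4)
cv2.imwrite("pics/w1a.png",cv2.resize(im[110:270,330:530],None,fx=3.6,fy=3.6,interpolation=cv2.INTER_CUBIC))
cv2.imwrite("pics/w1b.png",cv2.resize(im[170:290,140:280],None,fx=5,fy=5,interpolation=cv2.INTER_CUBIC))
```

```text
(no output)
```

View pics/w1a.png

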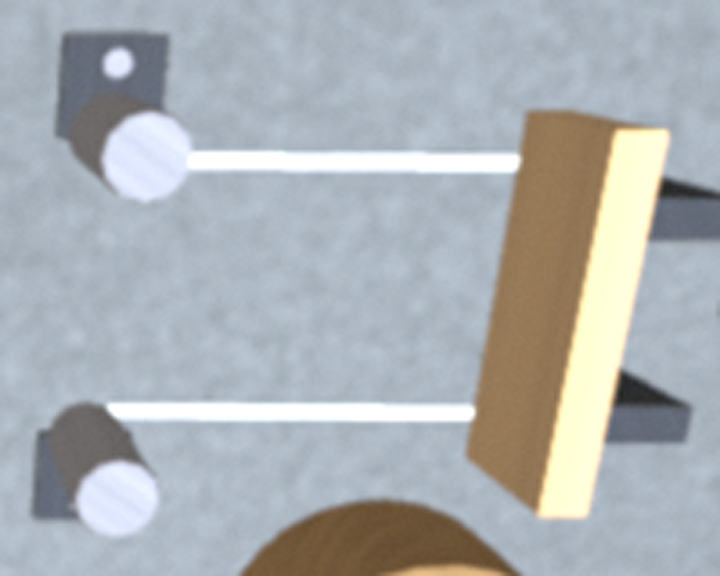

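View pics/w1b.png

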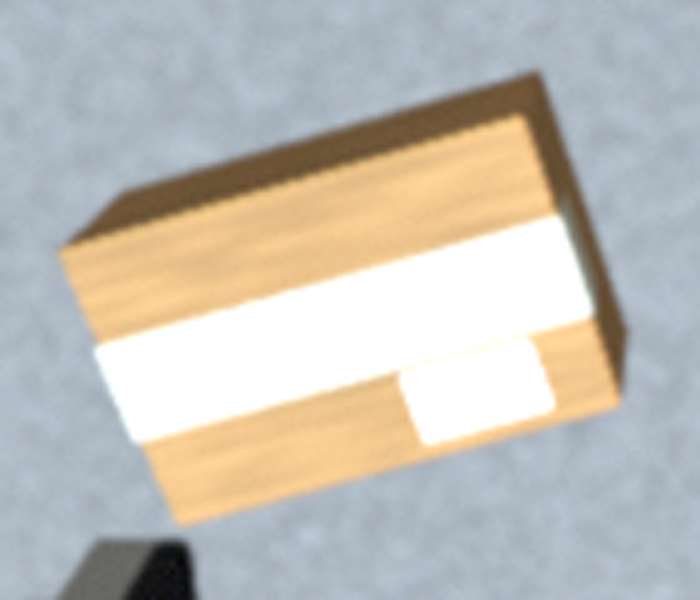

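```bash
cat >> h.py <<'E'
def solve(posts,board,par,c2=None):
    g=posts.mean(0); v=posts[0]-posts[1]; 
    if v[0]>0: v=-v   # gauge +y is toward -x world
    a=np.arctan2(v[1],v[0])%(2*np.pi)-np.pi/2
    b=board[0]-board[1]; b=-b if b[0]>0 else b
    ab=np.arctan2(b[1],b[0])%(2*np.pi)-np.pi/2
    print("posts",np.linalg.norm(v),"g",g,"xdir posts",np.degrees(a),"board",np.degrees(ab),np.linalg.norm(b),"dist",np.linalg.norm(board.mean(0)-g), "dir to board",np.degrees(np.arctan2(*(board.mean(0)-g)[::-1])))
    return g,a
def parcel(par,g,a):
    c=par.mean(0); e=(par[0]+par[3]-par[1]-par[2])/2 # front pts 0,3
    y=np.arctan2(e[1],e[0]); Rg=np.array([[np.cos(a),np.sin(a)],[-np.sin(a),np.cos(a)]])
    print("parcel",c,np.degrees(y),"in gauge",Rg@(c-g),np.degrees(y-a),"size",np.linalg.norm(e),np.linalg.norm((par[0]+par[1]-par[2]-par[3])/2))
E
python3 - <<'E'
from h import *
s=np.load("s1.npy",allow_pickle=True).item()
f=lambda L,o,k:[(o[0]+(x+.5)/k-.5,o[1]+(y+.5)/k-.5) for x,y in L]
posts=ray("wrist",f([(147,156),(118,498)],(330,110),3.6),.05,s)[:,:2]
bt=ray("wrist",f([(614,128),(540,517)],(330,110),3.6),.045,s)[:,:2]
bb=ray("wrist",f([(527,112),(469,455)],(330,110),3.6),.0,s)[:,:2]
par=ray("wrist",f([(524,118),(62,250),(182,523),(620,405)],(140,170),5),.04,s)[:,:2]
lines=ray("wrist",f([(190,160),(520,161),(108,410),(474,412)],(330,110),3.6),.0,s)[:,:2]
print(np.degrees(np.arctan2(*(lines[1]-lines[0])[::-1])),np.degrees(np.arctan2(*(lines[3]-lines[2])[::-1])), posts)
g,a=solve(posts,bt,par); solve(posts,bb,par); parcel(par,g,a); print(par)
print("tin",ray("wrist",[(331,355)],.075,s))
E
```

```text
77.41515450682193 77.26131614178836 [[0.51838667 0.10577928]
 [0.61150289 0.08487136]]
posts 0.09543464068477854 g [0.56494478 0.09532532] xdir posts 77.34494054405623 board 77.91094330148229 0.11001570893278674 dist 0.12147322557998219 dir to board 77.1736463576268
posts 0.09543464068477854 g [0.56494478 0.09532532] xdir posts 77.34494054405623 board 77.84663266743213 0.10804971569627193 dist 0.12302120089791754 dir to board 76.92377819890358
parcel [ 0.56863253 -0.06529433] 93.95086716127659 in gauge [-0.15590975 -0.03878687] 16.60592661722036 size 0.09786844760972067 0.06441650886502337
[[ 0.53313299 -0.01858481]
 [ 0.53986941 -0.1164532 ]
 [ 0.60413889 -0.11177132]
 [ 0.59738884 -0.01436798]]
tin [[0.71233845 0.03194534 0.075     ]]
```

{"op": "servo_tool", "data": {
  "twist": [
    [0, 0, 0],
    [0, 0, 0],
    [0, 0, 0],
    [0, 0, 0],
    [0, 0, 0],
    [0, 0, 0],
    [0, 0, 0],
    [0, 0, 0]
  ],
  "xyz": [
    [3.7, -3.4, 0],
    [3.7, -3.4, 0],
    [3.6, -3.5, 0],
    [0, 0, -5],
    [0, 0, -5],
    [0, 0, -5],
    [0, 0, -5],
    [0, 0, 0]
  ],
  "fingers": [0.6, 0.6, 0.6, 0.6, 0.6, 0.6, 0.6, 0.6]
}}

```text
time: 3.3
tool_pos: [0.6347, -0.0808, 0.0262]
tool_rot: [0.548, -0.44, 0.553, 0.447]
contact_force: [-0.3, 0.1, -0.8]
gripper_width: 0.598
```

{"op": "servo_tool", "data": {
  "twist": [
    [0, 0, 0],
    [0, 0, 0]
  ],
  "xyz": [
    [0, 0, -1.2],
    [0, 0, 0]
  ],
  "fingers": [0.6, 0.6]
}}

```text
time: 3.55
tool_pos: [0.6402, -0.0834, 0.0211]
tool_rot: [0.552, -0.444, 0.55, 0.442]
contact_force: [0.6, -0.2, 0.3]
gripper_width: 0.598
```

Run:
```python
from h import *
s=manip.state(); im=vision.grab_frame("wrist")
cv2.imwrite("pics/w2.png",im[:,:,::-1])
im=vision.grab_frame("side")
cv2.imwrite("pics/s2.png",cv2.resize(im[150:290,200:380,::-1],None,fx=4,fy=4))
print(s["time"],s["tool_pos"],s["contact_force"])
```

```text
3.55 [ 0.64015846 -0.08339075  0.02106155] [ 0.57626909 -0.17376898  0.30124056]
```

View pics/w2.png

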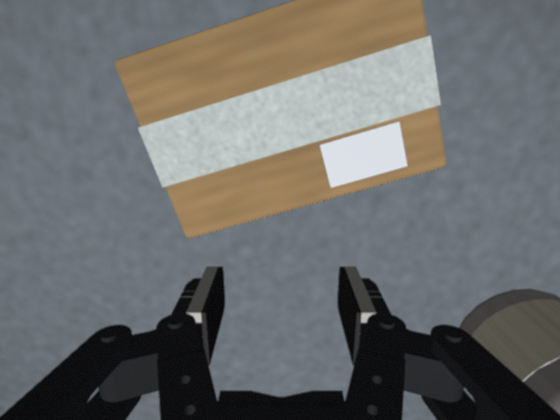

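View pics/s2.png

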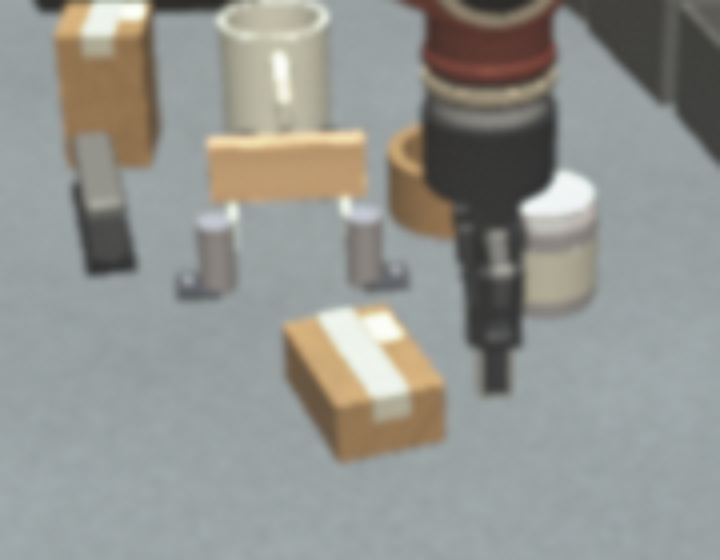

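{"op": "servo_tool", "data": {
  "twist": [
    [0, 0, 0],
    [0, 0, 0],
    [0, 0, 0],
    [0, 0, 0],
    [0, 0, 0],
    [0, 0, 0]
  ],
  "xyz": [
    [0, 0, -1.1],
    [-0.78, 0.17, 0],
    [-0.78, 0.18, 0],
    [-0.78, 0.17, 0],
    [-0.78, 0.18, 0],
    [-0.78, 0.17, 0]
  ],
  "fingers": [0.6, 0.6, 0.6, 0.6, 0.6, 0.6]
}}

```text
time: 4.4
tool_pos: [0.5997, -0.0748, 0.0086]
tool_rot: [0.551, -0.443, 0.551, 0.443]
contact_force: [0.1, -0.8, -0.2]
gripper_width: 0.596
```

Run:
```python
from h import *
s=manip.state(); im=vision.grab_frame("wrist")
cv2.imwrite("pics/w3.png",im[:,:,::-1])
print(s["time"],s["tool_pos"],s["contact_force"])
```

```text
4.4 [ 0.59973704 -0.07484787  0.00864806] [ 0.14758531 -0.79787658 -0.17299692]
```

View pics/w3.png

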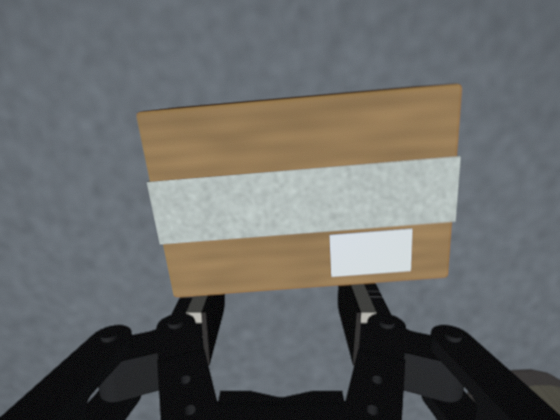

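{"op": "servo_tool", "data": {
  "twist": [
    [0, 0, 0],
    [0, 0, 0],
    [0, 0, 0],
    [0, 0, 0],
    [0, 0, 0]
  ],
  "xyz": [
    [-0.6, 0.13, 0],
    [-0.6, 0.13, 0],
    [-0.6, 0.13, 0],
    [-0.6, 0.13, 0],
    [0, 0, 0]
  ],
  "fingers": [0.6, 0.6, 0.6, 0.6, 0.6]
}}

```text
time: 5.08
tool_pos: [0.5752, -0.0694, 0.008]
tool_rot: [0.551, -0.443, 0.551, 0.443]
contact_force: [-0.5, 1.0, 0.1]
gripper_width: 0.597
```

Run:
```python
from h import *
s=manip.state(); im=vision.grab_frame("wrist")
cv2.imwrite("pics/w4.png",im[:,:,::-1]); np.save("s4.npy",s,allow_pickle=True)
print(s["time"],s["tool_pos"],s["contact_force"])
im=vision.grab_frame("top")
cv2.imwrite("pics/t4.png",cv2.convertScaleAbs(cv2.resize(im[180:280,160:350,::-1],None,fx=4,fy=4,interpolation=cv2.INTER_CUBIC),alpha=1.8))
```

```text
5.075 [ 0.57517588 -0.06935631  0.00802879] [-0.51924302  1.00803095  0.12272126]
```

View pics/w4.png

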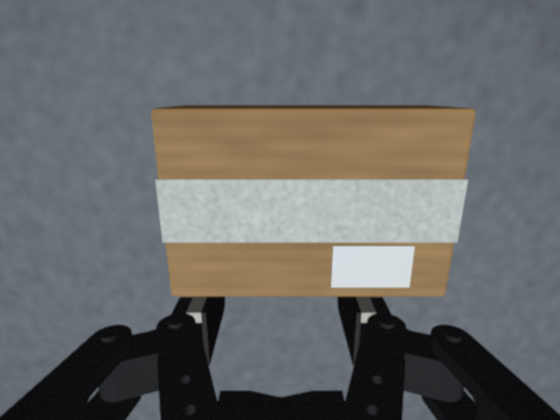

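View pics/t4.png

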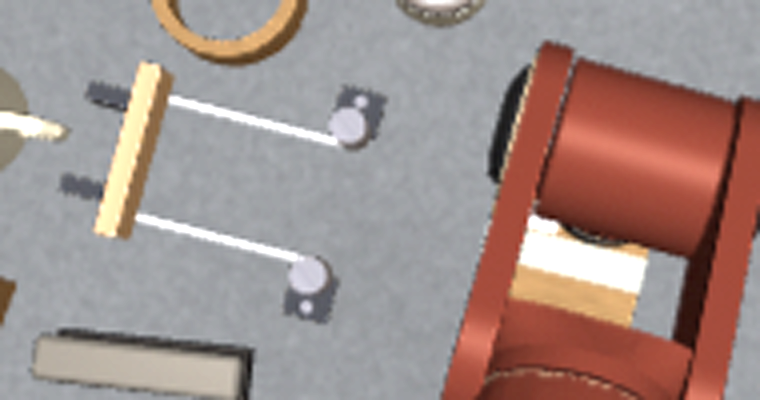

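```bash
cat >> h.py <<'E'
G=np.array([.565,.0948]); A=np.radians(77.45)
def toG(p): 
    d=np.asarray(p)[:2]-G; return np.array([d[0]*np.cos(A)+d[1]*np.sin(A),-d[0]*np.sin(A)+d[1]*np.cos(A)])
def toW(p): return G+np.array([p[0]*np.cos(A)-p[1]*np.sin(A),p[0]*np.sin(A)+p[1]*np.cos(A)])
E
python3 - <<'E'
from h import *
s=np.load("s4.npy",allow_pickle=True).item()
par=ray("wrist",[(474,111),(152,110),(171,295.5),(446,296)],.04,s)[:,:2]
parcel(par,G,A); print([toG(p).round(4) for p in par], toG(s["tool_pos"]))
E
```

```text
parcel [ 0.53486609 -0.05103512] 77.4747176880881 in gauge [-0.14889849 -0.00227482] 0.02471768808810697 size 0.09776596911863993 0.06390292460555151
[array([-0.1006,  0.0297]), array([-0.1976,  0.0297]), array([-0.198 , -0.0343]), array([-0.0994, -0.0342])] [-0.15802295 -0.04560251]
```

{"op": "servo_tool", "data": {
  "twist": [
    [0, 0, 0],
    [0, 0, 0],
    [0, 0, 0],
    [0, 0, 0],
    [0, 0, 0],
    [0, 0, 0],
    [0, 0, -0.175],
    [0, 0, -0.175]
  ],
  "xyz": [
    [-0.17, 0.04, 0],
    [0, 0, 0],
    [1.5, -0.33, 0],
    [1.5, -0.33, 0],
    [0, 0, 5],
    [0, 0, 5],
    [-1, -0.6, 0],
    [-1, -0.6, 0]
  ],
  "fingers": [0.6, 0.6, 0.6, 0.6, 0.6, 0.6, 0.25, 0.25]
}}

```text
time: 6.18
tool_pos: [0.5846, -0.088, 0.1095]
tool_rot: [0.621, -0.339, 0.62, 0.338]
contact_force: [-0.7, 0.5, -0.0]
gripper_width: 0.251
```

{"op": "servo_tool", "data": {
  "twist": [
    [0, 0, -0.175],
    [0, 0, -0.175],
    [0, 0, -0.175],
    [0, 0, -0.175],
    [0, 0, -0.175],
    [0, 0, -0.175],
    [0, 0, -0.175],
    [0, 0, 0]
  ],
  "xyz": [
    [-1, -0.6, 0],
    [-1, -0.6, 0],
    [-1, -0.6, 0],
    [-1, -0.6, 0],
    [-1, -0.6, 0],
    [-1, -0.6, 0],
    [-0.7, -0.1, 0],
    [0, 0, 0]
  ],
  "fingers": [0.25, 0.25, 0.25, 0.25, 0.25, 0.25, 0.25, 0.25]
}}

```text
time: 7.18
tool_pos: [0.5169, -0.1249, 0.1081]
tool_rot: [0.703, 0.077, 0.703, -0.077]
contact_force: [0.1, -0.5, -0.7]
gripper_width: 0.252
```

Run:
```python
from h import *
s=manip.state(); im=vision.grab_frame("wrist")
cv2.imwrite("pics/w5.png",im[:,:,::-1]); np.save("s5.npy",s,allow_pickle=True)
r=q2R(s["tool_rot"]); print(s["time"],s["tool_pos"],s["contact_force"],toG(s["tool_pos"]),np.degrees(np.arctan2(r[1,1],r[0,1])),r[:,0],s["gripper_width"],s["joint_pos"].round(2))
im=vision.grab_frame("top")
cv2.imwrite("pics/t5.png",cv2.convertScaleAbs(cv2.resize(im[180:280,160:350,::-1],None,fx=4,fy=4,interpolation=cv2.INTER_CUBIC),alpha=1.8))
```

```text
7.175 [ 0.51689917 -0.1248635   0.10813296] [ 0.1133813  -0.47086335 -0.67530444] [-0.22486693 -0.00077947] 77.42767456230851 [-4.42311930e-04  2.00913929e-04 -9.99999882e-01] 0.25235293503104017 [-0.38 -0.06  1.94  0.    1.26 -0.16]
```

View pics/w5.png

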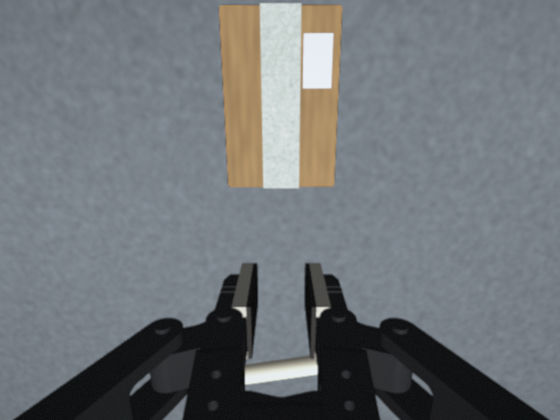

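View pics/t5.png

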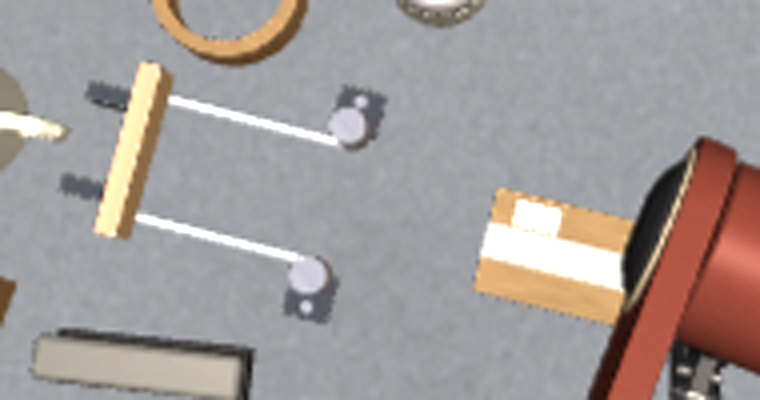

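Run:
```python
from h import *
M=np.array(vision.get_calibration("wrist")["mount"]);K=vision.get_calibration("wrist")["camera_matrix"]
for uv in [(255,264),(306,264),(240,264),(222,300),(205,325),(165,320),(150,340)]:
    d=M[:3,:3]@np.array([(uv[0]-K[0,2])/K[0,0],-(uv[1]-K[1,2])/K[1,1],-1])
    for y in (.011,.0):
        t=(y-M[1,3])/d[1]; print(uv,y,(M[:3,3]+t*d).round(4))
s=np.load("s5.npy",allow_pickle=True).item()
par=ray("wrist",[(341.5,5.5),(220,5.5),(229,187),(335,187)],.04,s)[:,:2]
print([toG(p).round(4) for p in par])
im=cv2.imread("pics/w5.png"); cv2.imwrite("pics/w5z.png",cv2.resize(im[0:200,190:370],None,fx=3,fy=3))
f=lambda L:[(160+(x+.5)/4-.5,180+(y+.5)/4-.5) for x,y in L]
print([toG(p).round(4) for p in ray("top",f([(500,189),(474,290),(608,324)]),.04)])
```

```text
(255, 264) 0.011 [-0.0054  0.011  -0.0099]
(255, 264) 0.0 [ 0.0162  0.     -0.0117]
(306, 264) 0.011 [-0.0054  0.011   0.0121]
(306, 264) 0.0 [0.0162 0.     0.0138]
(240, 264) 0.011 [-0.0054  0.011  -0.0164]
(240, 264) 0.0 [ 0.0162  0.     -0.0191]
(222, 300) 0.011 [-0.0332  0.011  -0.0197]
(222, 300) 0.0 [-0.0161  0.     -0.023 ]
(205, 325) 0.011 [-0.0474  0.011  -0.0229]
(205, 325) 0.0 [-0.0326  0.     -0.0267]
(165, 320) 0.011 [-0.0448  0.011  -0.0364]
(165, 320) 0.0 [-0.0296  0.     -0.0423]
(150, 340) 0.011 [-0.0546  0.011  -0.0378]
(150, 340) 0.0 [-0.0408  0.     -0.044 ]
[array([-0.1  , -0.034]), array([-0.1   ,  0.0301]), array([-0.1987,  0.0299]), array([-0.1987, -0.0354])]
[array([-0.1017, -0.0328]), array([-0.1014,  0.0319]), array([-0.1869,  0.032 ])]
```

View pics/w5z.png

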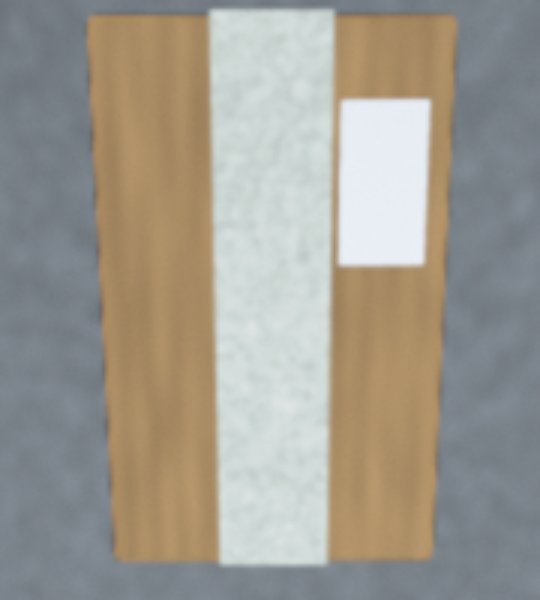

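{"op": "servo_tool", "data": {
  "twist": [
    [0, 0, 0],
    [0, 0, 0],
    [0, 0, 0],
    [0, 0, 0],
    [0, 0, 0]
  ],
  "xyz": [
    [0, 0, -4.5],
    [0, 0, -4.5],
    [0.17, 0.78, 0],
    [0.17, 0.78, 0],
    [0, 0, 0]
  ],
  "fingers": [0.2, 0.2, 0.2, 0.2, 0.2]
}}

```text
time: 7.9
tool_pos: [0.5228, -0.1091, 0.0209]
tool_rot: [0.704, 0.077, 0.701, -0.078]
contact_force: [0.3, 0.1, 0.5]
gripper_width: 0.197
```

{"op": "servo_tool", "data": {
  "twist": [
    [0, 0, 0],
    [0, 0, 0],
    [0, 0, 0],
    [0, 0, 0],
    [0, 0, 0],
    [0, 0, 0],
    [0, 0, 0]
  ],
  "xyz": [
    [0.22, 0.98, 0],
    [0.22, 0.98, 0],
    [0.22, 0.98, 0],
    [0.22, 0.98, 0],
    [0.22, 0.98, 0],
    [0.22, 0.98, 0],
    [0, 0, 0]
  ],
  "fingers": [0.2, 0.2, 0.2, 0.2, 0.2, 0.2, 0.2]
}}

```text
time: 8.78
tool_pos: [0.5338, -0.0493, 0.0179]
tool_rot: [0.703, 0.078, 0.703, -0.077]
contact_force: [-0.3, -0.6, -0.7]
gripper_width: 0.201
```

Run:
```python
from h import *
s=manip.state(); im=vision.grab_frame("wrist")
cv2.imwrite("pics/w6.png",im[:,:,::-1]); np.save("s6.npy",s,allow_pickle=True)
print(s["time"],s["tool_pos"],s["contact_force"],toG(s["tool_pos"]))
im=vision.grab_frame("top")
cv2.imwrite("pics/t6.png",cv2.convertScaleAbs(cv2.resize(im[180:280,160:350,::-1],None,fx=4,fy=4,interpolation=cv2.INTER_CUBIC),alpha=1.8))
```

```text
8.775 [ 0.53375643 -0.0493003   0.01793536] [-0.32886743 -0.64765593 -0.73713115] [-0.14744624 -0.00081471]
```

View pics/w6.png

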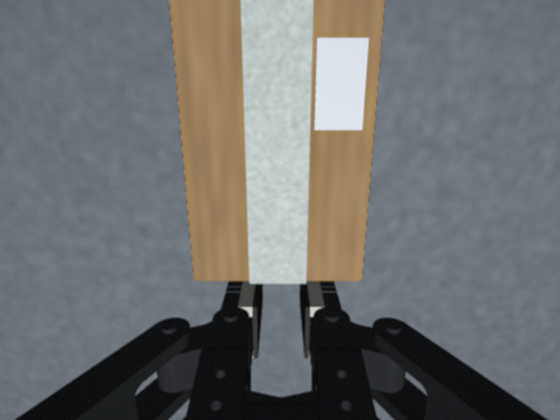

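View pics/t6.png

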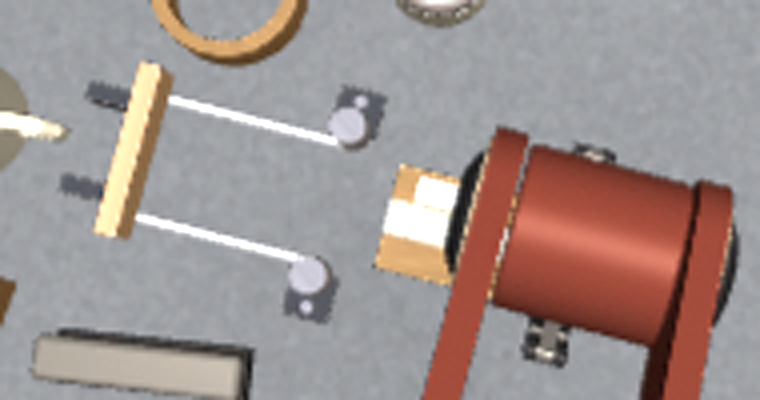

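Run:
```python
from h import *
f=lambda L:[(160+(x+.5)/4-.5,180+(y+.5)/4-.5) for x,y in L]
P=ray("top",f([(348,125),(309,275)]),.05); print("posts",[toG(p).round(4) for p in P])
print("front",[toG(p).round(4) for p in ray("top",f([(401,165),(376,268)]),.04)])
print("lines",[toG(p).round(4) for p in ray("top",f([(170,99),(338,143),(137,217),(303,260)]),.0)])
im=vision.grab_frame("top")
cv2.imwrite("pics/t6z.png",cv2.convertScaleAbs(cv2.resize(im[200:260,220:300,::-1],None,fx=10,fy=10,interpolation=cv2.INTER_CUBIC),alpha=1.8))
s=np.load("s6.npy",allow_pickle=True).item()
print([toG(p).round(4) for p in ray("wrist",[(193.5,280),(363,280),(171,0),(385,0)],.04,s)])
```

```text
posts [array([-0.0009, -0.0476]), array([-0.0009,  0.0479])]
front [array([-0.0382, -0.0322]), array([-0.0391,  0.0336])]
lines [array([ 0.1207, -0.0397]), array([ 0.0075, -0.0386]), array([0.1213, 0.0396]), array([0.0103, 0.0402])]
[array([-0.1347,  0.0315]), array([-0.1348, -0.0337]), array([-0.0401,  0.0308]), array([-0.0402, -0.0333])]
```

View pics/t6z.png

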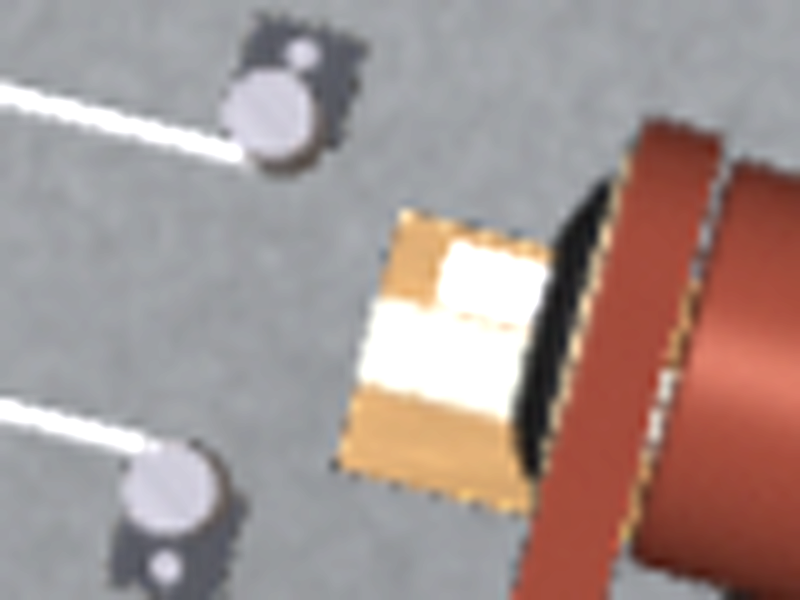

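{"op": "servo_tool", "data": {
  "twist": [
    [0, 0, 0],
    [0, 0, 0],
    [0, 0, 0],
    [0, 0, 0],
    [0, 0, 0],
    [0, 0, 0],
    [0, 0, 0]
  ],
  "xyz": [
    [0.22, 0.98, 0],
    [0.22, 0.98, 0],
    [0.22, 0.98, 0],
    [0.22, 0.98, 0],
    [0.22, 0.98, 0],
    [0.22, 0.98, 0],
    [0, 0, 0]
  ],
  "fingers": [0.2, 0.2, 0.2, 0.2, 0.2, 0.2, 0.2]
}}

```text
time: 9.8
tool_pos: [0.5474, 0.0092, 0.0184]
tool_rot: [0.703, 0.078, 0.703, -0.077]
contact_force: [0.7, 0.3, -0.4]
gripper_width: 0.199
```

Run:
```python
from h import *
s=manip.state(); im=vision.grab_frame("wrist")
cv2.imwrite("pics/w7.png",im[:,:,::-1]); np.save("s7.npy",s,allow_pickle=True)
print(s["time"],s["tool_pos"],s["contact_force"],toG(s["tool_pos"]))
im=vision.grab_frame("top")
cv2.imwrite("pics/t7.png",cv2.convertScaleAbs(cv2.resize(im[190:265,190:290,::-1],None,fx=8,fy=8,interpolation=cv2.INTER_CUBIC),alpha=1.8))
```

```text
9.8 [0.54739192 0.00923657 0.01843593] [ 0.69300564  0.29508408 -0.36162   ] [-0.08734513 -0.00140484]
```

View pics/w7.png

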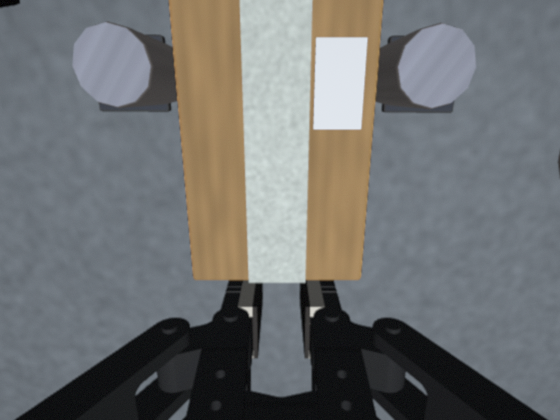

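View pics/t7.png

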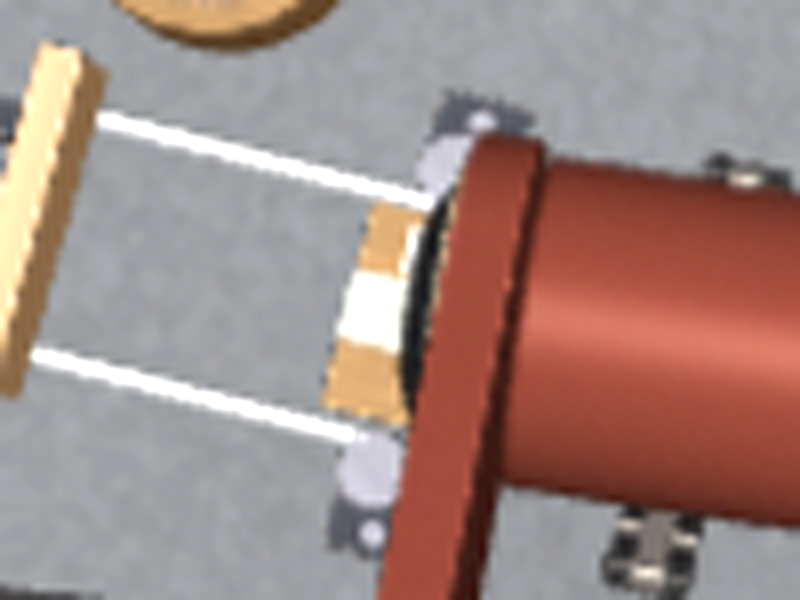

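{"op": "servo_tool", "data": {
  "twist": [
    [0, 0, 0],
    [0, 0, 0],
    [0, 0, 0],
    [0, 0, 0],
    [0, 0, 0],
    [0, 0, 0],
    [0, 0, 0],
    [0, 0, 0]
  ],
  "xyz": [
    [0.22, 0.98, 0],
    [0.22, 0.98, 0],
    [0.22, 0.98, 0],
    [0.22, 0.98, 0],
    [0.22, 0.98, 0],
    [0.22, 0.98, 0],
    [0.22, 0.98, 0],
    [0, 0, 0]
  ],
  "fingers": [0.2, 0.2, 0.2, 0.2, 0.2, 0.2, 0.2, 0.2]
}}

```text
time: 10.9
tool_pos: [0.5627, 0.078, 0.0183]
tool_rot: [0.703, 0.078, 0.703, -0.077]
contact_force: [-0.1, 0.6, 0.3]
gripper_width: 0.205
```

Run:
```python
from h import *
s=manip.state(); im=vision.grab_frame("wrist")
cv2.imwrite("pics/w8.png",im[:,:,::-1]); np.save("s8.npy",s,allow_pickle=True)
print(s["time"],s["tool_pos"],s["contact_force"],toG(s["tool_pos"]))
```

```text
10.9 [0.56265091 0.07795811 0.01828833] [-0.12976585  0.56547361  0.29263604] [-0.01694992 -0.00136664]
```

View pics/w8.png

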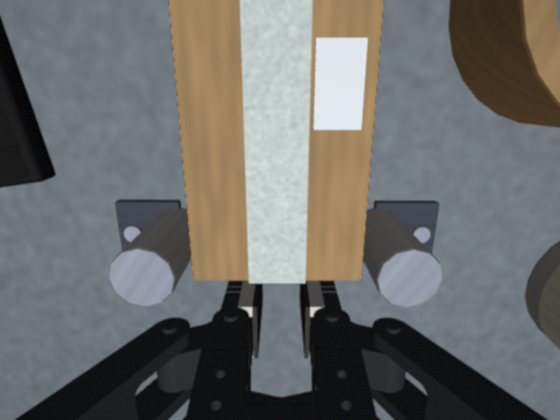

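{"op": "servo_tool", "data": {
  "twist": [
    [0, 0, 0],
    [0, 0, 0],
    [0, 0, 0],
    [0, 0, 0],
    [0, 0, 0],
    [0, 0, 0],
    [0, 0, 0],
    [0, 0, 0]
  ],
  "xyz": [
    [-0.09, -0.39, 0],
    [0, 0, 0.5],
    [0, 0, 0],
    [0.09, 0.39, 0],
    [0.18, 0.78, 0],
    [0.18, 0.78, 0],
    [0.11, 0.49, 0],
    [0, 0, 0]
  ],
  "fingers": [0.2, 0, 0, 0, 0, 0, 0, 0]
}}

```text
time: 11.95
tool_pos: [0.5673, 0.0982, 0.0232]
tool_rot: [0.703, 0.078, 0.703, -0.078]
contact_force: [0.9, 0.1, -0.0]
gripper_width: -0.003
```

Run:
```python
from h import *
s=manip.state(); im=vision.grab_frame("wrist")
cv2.imwrite("pics/w9.png",im[:,:,::-1])
print(s["time"],s["tool_pos"],s["contact_force"],toG(s["tool_pos"]))
im=vision.grab_frame("top")
cv2.imwrite("pics/t9.png",cv2.convertScaleAbs(cv2.resize(im[190:265,180:280,::-1],None,fx=8,fy=8,interpolation=cv2.INTER_CUBIC),alpha=1.8))
```

```text
11.95 [0.56727548 0.09821984 0.02322256] [ 0.86301845  0.10805975 -0.00226773] [ 0.00383257 -0.00147801]
```

View pics/w9.png

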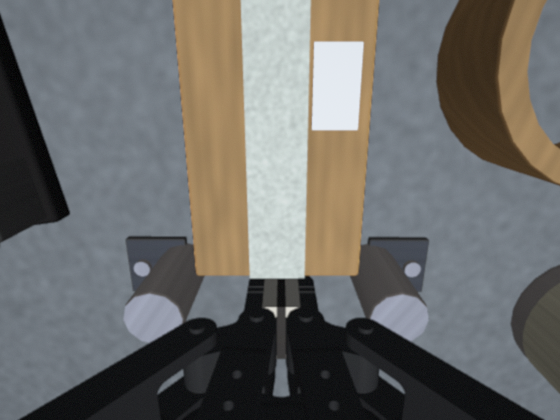

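View pics/t9.png

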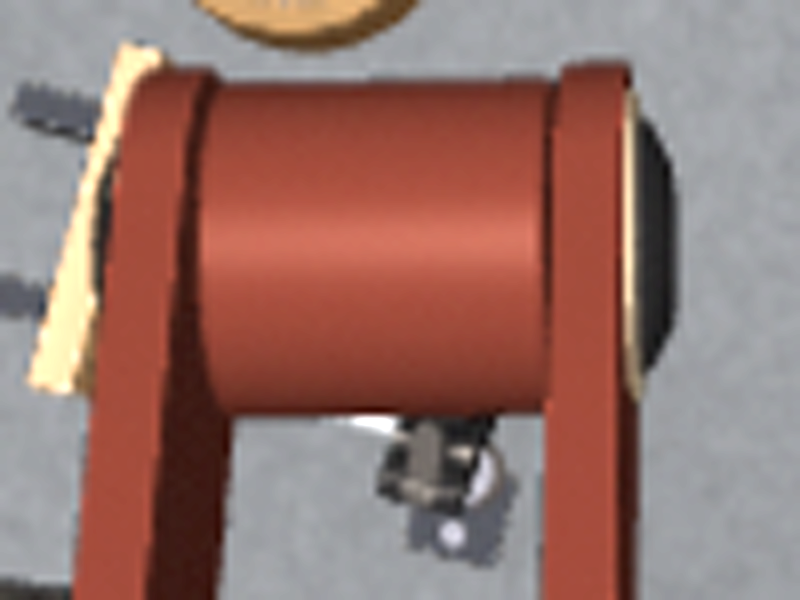

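{"op": "servo_tool", "data": {
  "twist": [
    [0, 0, 0],
    [0, 0, 0],
    [0, 0, 0],
    [0, 0, 0]
  ],
  "xyz": [
    [0.04, 0.18, 0],
    [0.04, 0.18, 0],
    [0.03, 0.14, 0],
    [0, 0, 0]
  ],
  "fingers": [0, 0, 0, 0]
}}

```text
time: 12.55
tool_pos: [0.5683, 0.1026, 0.0233]
tool_rot: [0.703, 0.078, 0.703, -0.078]
contact_force: [0.3, -0.8, 0.2]
gripper_width: 0.002
```

{"op": "servo_tool", "data": {
  "twist": [
    [0, 0, 0],
    [0, 0, 0]
  ],
  "xyz": [
    [0.02, 0.1, 0],
    [0, 0, 0]
  ],
  "fingers": [0, 0]
}}

```text
time: 12.8
tool_pos: [0.5685, 0.1035, 0.0233]
tool_rot: [0.703, 0.078, 0.703, -0.078]
contact_force: [-0.2, -0.7, 0.6]
gripper_width: -0.005
```

{"op": "servo_tool", "data": {
  "twist": [
    [0, 0, 0],
    [0, 0, 0]
  ],
  "xyz": [
    [0.02, 0.1, 0],
    [0, 0, 0]
  ],
  "fingers": [0, 0]
}}

```text
time: 13.05
tool_pos: [0.5687, 0.1046, 0.0233]
tool_rot: [0.703, 0.078, 0.703, -0.078]
contact_force: [-0.1, -0.6, 0.2]
gripper_width: 0.004
```

{"op": "servo_tool", "data": {
  "twist": [
    [0, 0, 0],
    [0, 0, 0]
  ],
  "xyz": [
    [0.02, 0.1, 0],
    [0, 0, 0]
  ],
  "fingers": [0, 0]
}}

```text
time: 13.3
tool_pos: [0.569, 0.1056, 0.0233]
tool_rot: [0.703, 0.078, 0.703, -0.078]
contact_force: [-0.2, -0.8, -0.6]
gripper_width: -0.001
```

{"op": "servo_tool", "data": {
  "twist": [
    [0, 0, 0],
    [0, 0, 0]
  ],
  "xyz": [
    [0.02, 0.1, 0],
    [0, 0, 0]
  ],
  "fingers": [0, 0]
}}

```text
time: 13.55
tool_pos: [0.5692, 0.1066, 0.0233]
tool_rot: [0.703, 0.078, 0.703, -0.078]
contact_force: [-0.4, -1.2, 0.1]
gripper_width: -0.003
```

Run:
```python
from h import *
s=manip.state(); im=vision.grab_frame("side")
cv2.imwrite("pics/s10.png",cv2.resize(im[150:260,210:350,::-1],None,fx=5,fy=5,interpolation=cv2.INTER_CUBIC))
print(s["time"],s["tool_pos"],s["contact_force"],toG(s["tool_pos"]))
```

```text
13.55 [0.56916086 0.10659188 0.02333575] [-0.4078077  -1.23950767  0.0582866 ] [ 0.01241425 -0.00149917]
```

View pics/s10.png

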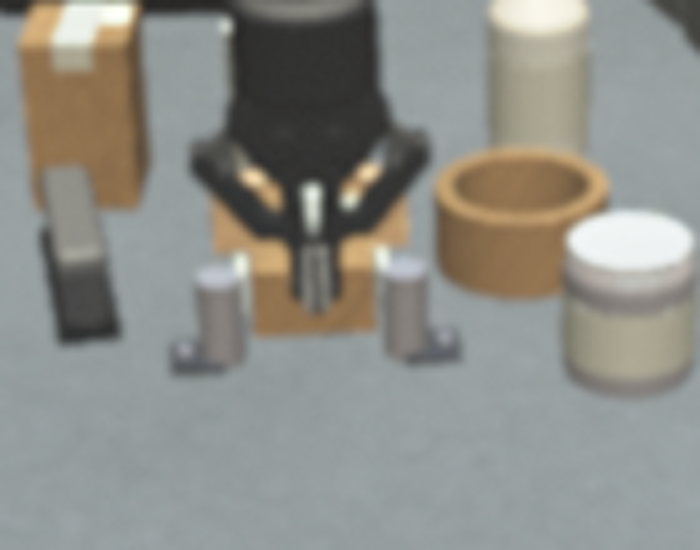

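{"op": "servo_tool", "data": {
  "twist": [
    [0, 0, 0],
    [0, 0, 0]
  ],
  "xyz": [
    [0.02, 0.1, 0],
    [0, 0, 0]
  ],
  "fingers": [0, 0]
}}

```text
time: 13.85
tool_pos: [0.5691, 0.1068, 0.0234]
tool_rot: [0.703, 0.077, 0.703, -0.078]
contact_force: [-2.4, -5.0, 1.1]
gripper_width: 0.004
```

{"op": "servo_tool", "data": {
  "twist": [
    [0, 0, 0],
    [0, 0, 0]
  ],
  "xyz": [
    [0.02, 0.1, 0],
    [0, 0, 0]
  ],
  "fingers": [0, 0]
}}

```text
time: 14.1
tool_pos: [0.5691, 0.1069, 0.0233]
tool_rot: [0.702, 0.077, 0.703, -0.079]
contact_force: [-2.5, -7.9, 1.2]
gripper_width: -0.0
```

{"op": "servo_tool", "data": {
  "twist": [
    [0, 0, 0],
    [0, 0, 0],
    [0, 0, 0]
  ],
  "xyz": [
    [0.02, 0.1, 0],
    [0, 0, 0],
    [0, 0, 0]
  ],
  "fingers": [0, 0, 0]
}}

```text
time: 14.48
tool_pos: [0.569, 0.1069, 0.0233]
tool_rot: [0.702, 0.076, 0.703, -0.08]
contact_force: [-3.8, -11.7, 3.9]
gripper_width: -0.002
```

{"op": "servo_tool", "data": {
  "twist": [
    [0, 0, 0],
    [0, 0, 0],
    [0, 0, 0],
    [0, 0, 0],
    [0, 0, 0],
    [0, 0, 0],
    [0, 0, 0],
    [0, 0, 0]
  ],
  "xyz": [
    [-0.1, -0.4, 0],
    [-0.2, -0.9, 0],
    [-0.3, -1.5, 0],
    [-0.7, -3, 0],
    [0, 0, 4],
    [0, 0, 5],
    [0, 0, 5],
    [0, 0, 5]
  ],
  "fingers": [0, 0, 0, 0, 0, 0, 0, 0]
}}

```text
time: 15.48
tool_pos: [0.5563, 0.0509, 0.2149]
tool_rot: [0.703, 0.078, 0.703, -0.078]
contact_force: [0.0, -0.7, -1.3]
gripper_width: -0.0
```

Run:
```python
from h import *
s=manip.state(); im=vision.grab_frame("wrist"); np.save("s11.npy",s,allow_pickle=True)
cv2.imwrite("pics/w11.png",im[:,:,::-1])
print(s["time"],s["tool_pos"],s["contact_force"],toG(s["tool_pos"]))
im=vision.grab_frame("side")
cv2.imwrite("pics/s11.png",cv2.resize(im[150:260,210:350,::-1],None,fx=5,fy=5,interpolation=cv2.INTER_CUBIC))
```

```text
15.475 [0.55634639 0.05086828 0.2148881 ] [ 0.04120137 -0.74147146 -1.26409618] [-0.04476241 -0.00109914]
```

View pics/w11.png

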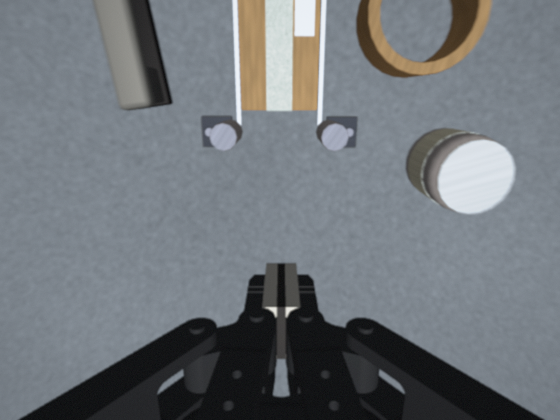

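View pics/s11.png

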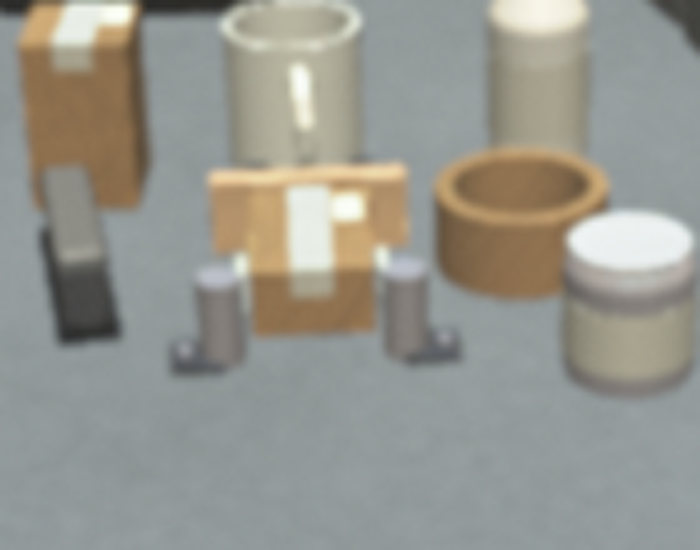

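{"op": "servo_tool", "data": {
  "twist": [
    [0, 0, 0],
    [0, 0, 0],
    [0, 0, 0],
    [0, 0, 0],
    [0, 0, 0],
    [0, 0, 0]
  ],
  "xyz": [
    [-0.8, -3.9, 0],
    [-0.8, -3.9, 0],
    [-0.8, -3.9, 0],
    [-0.8, -3.9, 0],
    [0, 0, 0],
    [0, 0, 0]
  ],
  "fingers": [0, 0, 0, 0, 0, 0]
}}

```text
time: 16.32
tool_pos: [0.5244, -0.1044, 0.2127]
tool_rot: [0.703, 0.078, 0.703, -0.078]
contact_force: [-1.2, -0.3, 0.4]
gripper_width: 0.0
```

Run:
```python
from h import *
im=vision.grab_frame("top")
cv2.imwrite("pics/t12.png",cv2.convertScaleAbs(cv2.resize(im[190:265,170:270,::-1],None,fx=8,fy=8,interpolation=cv2.INTER_CUBIC),alpha=1.8))
s=manip.state();print(s["time"],s["tool_pos"],s["contact_force"])
im=vision.grab_frame("wrist"); np.save("s12.npy",s,allow_pickle=True)
cv2.imwrite("pics/w12.png",cv2.resize(im[0:150,180:380,::-1],None,fx=4,fy=4,interpolation=cv2.INTER_CUBIC))
```

```text
16.375 [ 0.5245592  -0.10399048  0.21285292] [0.1748366  0.41997384 0.01864757]
```

View pics/t12.png

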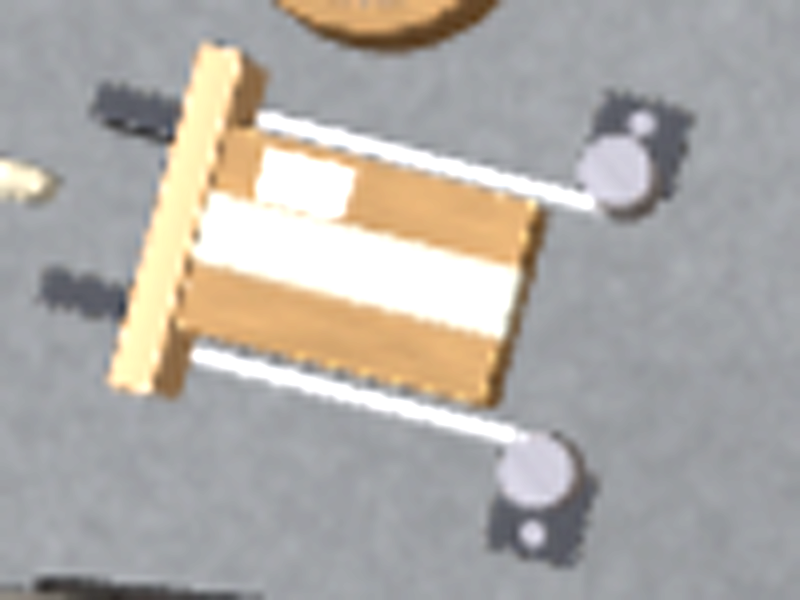

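View pics/w12.png

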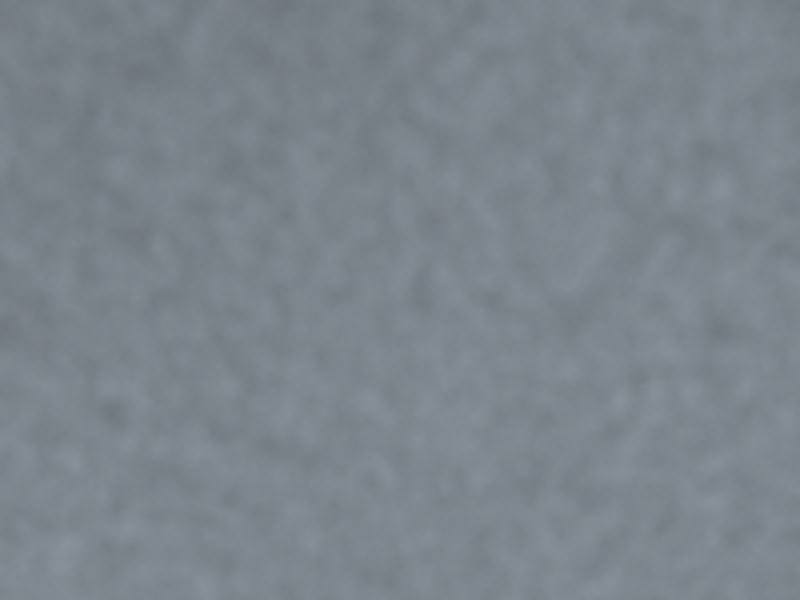

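Run:
```python
from h import *
f=lambda L:[(170+(x+.5)/8-.5,190+(y+.5)/8-.5) for x,y in L]
P=np.array([toG(p) for p in ray("top",f([(540,204),(491,401),(178,328),(228,131)]),.04)]);print(P.round(4))
e=P[0]-P[1];print(np.degrees(np.arctan2(-e[0],e[1]))+180)
s=np.load("s11.npy",allow_pickle=True).item()
P=np.array([toG(p) for p in ray("wrist",[(242,110),(317.5,110.5),(235.5,0),(326,0)],.04,s)]);print(P.round(4))
print([toG(p).round(4) for p in ray("wrist",[(223,137),(335,137)],.05,s)])
```

```text
[[ 0.0207 -0.0324]
 [ 0.0199  0.0308]
 [ 0.1201  0.0327]
 [ 0.1211 -0.0307]]
0.7380454670484369
[[ 0.0227  0.0311]
 [ 0.0221 -0.0345]
 [ 0.1065  0.0331]
 [ 0.1064 -0.0386]]
[array([0.0008, 0.0472]), array([ 0.0006, -0.0492])]
```

```bash
python3 -c "
from plant import job,manip
print(manip.state()['time'],job.job_done())"
```

```text
the job is handed in; nothing more can be done
16.425 None
```

The carton went lengthwise through the gap between the posts and now rests against the stop board. I handed the job in at 16.4 s with the arm clear of everything.

**How it was done:** I pushed the carton's far side with the fingertips, which squared it to the lane and centred it. Then I moved behind it and pushed it through the gap from the rear. For the last part I shut the fingers so the gripper would clear the posts.

**Last checks:**
- **Contact with the board:** the carton stopped moving and the measured force rose to about 12 N. It had stayed near zero through the gap.
- **Position:** the rear face is about 21 to 22 mm past the line of the posts, against 22 mm expected. The carton is within about 2 mm of the lane's centre.
- **Squareness:** it measures square to within about 1°, which is roughly the limit of the measurement.
- **Other items:** the tape roll, stapler and tin, and the others in view in the side picture, looked undisturbed. I did not measure their positions again.

**Disagreements:** the top and wrist cameras differed by 1 to 2 mm on the sideways position, which is within their calibration. The carton touched the board about 1 to 2 mm later than I had worked out. The last close-up from the wrist camera showed only bare bench, so squareness rests on the top view and an earlier wrist picture.

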